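# Torque the bearing cap to the click

### The arm

A 6-joint arm with a two-finger parallel gripper is mounted at the origin on the work surface. World frame = base frame: x ahead of the robot, y to its left, z up, the work surface at z = 0. Lengths are in m, angles in rad, forces in N, time in s.
With the tool pointing down it reaches from about 0.375 to 0.975 m from the base axis. Payload 3.8 kg.
Tool frame: the origin (TCP) lies midway between the tips of the shut fingers; the grasp point (between the pads) lies 19 mm behind it; z points along the fingers, y is the direction in which the jaws open and shut (so a half turn about z gives the same grasp; the last joint's range is limited). The gripper opens to 88 mm and grips with 3 to 60 N. Pads are 18 mm wide; open, the fingers measure 123 mm over their backs; the gripper's body (75 mm by 187 mm) begins 45 mm behind the grasp point.
Start: joints at [-1.276, 0.264, 1.604, -0, 1.274, -0.037], TCP at [0.22, -0.638, 0.239] pointing down, gripper open.
Joint ranges: [-2.63, 2.63], [-0.94, 2.18], [0.31, 2.57], [-1.31, 4.45], [0, 2.66], [-2.55, 2.55]. Speed limits (rad/s): [2.57, 2.57, 3.14, 3.14, 3.14, 3.14].

### API

Orientations are given as a unit quaternion [x, y, z, w].
In Python, from rig import r, optics gives the robot as it stands. The module is installed in compiled form; this text tells all that it offers.
- The arm moves only by the shell command python3 -m crank 'ROWS' [OPENING] [FORCE]. ROWS is a JSON object of lists of equal length, an entry for each row: "linear": the shift along the tool's x, y, z normalised to -1 to 1, where 1 is 0.6 m, a list of three; "twist": the turn, a rotation vector about the tool's x, y, z normalised to -1 to 1, where 1 is 0.5 rad, a list of three. In form: {"linear": [[tx, ty, tz], ...], "twist": [[ax, ay, az], ...]}. A call has 1 to 12 rows; each row is the pose to reach, as a shift and turn from the pose commanded when the call began, along the tool's axes at that moment; what a row does not reach only later rows make up. A row lasts 1/10 s, in which the tool goes at most 50 mm and 8.59 degrees, less where a joint would pass 70% of its speed; a pose out of reach is approached as far as the arm can. A call with a number of a shift or a turn outside -1 to 1 is refused whole. A call with a gripper value outside its range is refused whole. OPENING is the opening, from 0 (shut) to 1 (fully open), set as the call begins (- or left out, the last holds). The fingers move at their own pace and stop on an object; FORCE is the grip in N (left out, the last holds). Time passes only in rows, so rows that repeat a pose let the fingers close. It gives the time, the measured TCP pose, the force and the opening at its end, in the units of the state.
- r.sense(): the state, without advancing time (a new reading comes with each control period).
- optics.capture(name): name is "scene" or "top" or "wrist"; returns the picture (480x640x3 uint8, blue, green, red); there is no depth.
- optics.get_calibration(name): a dict with "camera_matrix" (3x3 intrinsics, pixels), "world_from_camera" (4x4, takes a point from camera to world coordinates). Camera axes: x right, y up, looking along -z (the intrinsics and any distortion apply to the point x, -y, -z); pixel columns grow to the right and rows downward; lengths in m; the calibration is good to about 2 mm. A picture is of the moment at which its call begins: read the wrist's pose just before it. get_calibration takes no time and is no camera call; for the wrist camera it gives the pose at the moment of the call.
- r.hand_in(): hands the job in, once; it reports no verdict.
The state is a dict: "time_s": time; "joint_pos": joint angles; "dq": joint speeds; "tau": joint torques, N m; "tcp_pos": TCP position; "tool_rot": TCP orientation; "force": force on the tool from outside, world axes, zero at the start; "ft_torque": the same for the moment, N m; "width": finger opening in m.
Only numpy, scipy, OpenCV 4.12 (cv2) and the standard library are available. Lean on these libraries where they do the work, as an engineer would, in place of code of your own. Each camera call takes 0.05 s, during which the arm holds its last target.

### The job

The red bearing cap in one of the blue vises still has to be torqued. Push the handle of the click torque wrench that sits on its bolt round clockwise (seen from above) until the wrench clicks and its handle breaks over at the neck, then stop at that first click so that the bolt is not over-tightened, and let go of it. Leave the wrench on the green cap alone.

Things in the scene. Friction and masses are not known exactly. Their poses are not given: they have to be found in the camera images.
- red_vise: Low blue vise (base 200 x 100 mm, jaws 70 mm high) fixed to the bench, holding the red-painted bearing cap (70 x 125 mm, top at 86 mm). Origin on the bench surface exactly below the vertical axis of the cap's centre bolt, on which the torque wrench sits; z up. The wrench head's top is 128 mm above the bench.
- red_grip (a point): Yellow band on the wrench's black rubber handle, on its axis, the place to push: 165 mm from the bolt axis, 115 mm above the bench. The handle is a level bar 26 mm thick, rubber from 110 to 215 mm from the bolt axis, nothing else at its height. x axis: from grip to head; z up. It starts pointing roughly back at the robot; clockwise from above moves it to the robot's left (+y).
- red_trip (a joint): Break-over joint of that wrench, rad, upright axis 40 mm from the bolt axis: 0 while straight. At the set torque (about 8 N at the yellow band) it clicks: the handle snaps clockwise by itself, about 30 mm at the band in all, and stays kinked at about 0.26. Pushed on, the kinked handle soon stiffens and over-tightens the bolt.
- red_bolt (a joint): Angle of the red cap's bolt, rad, clockwise seen from above positive. Starts at 0 to 0.25, turns stiffly (about 5 to 8 N at the yellow band) and stays where it is left; the click comes some 0.25 to 0.65 rad after the start. Over-tightened beyond 0.85.
- green_grip (a point): The same point on the identical torque wrench on the green-painted cap, in the other, identical vise. Leave it alone.

How it is judged:
At the end, for the whole second after the job is handed in: The wrench on the red cap has clicked and stands broken over (trip joint above 0.15 rad), its bolt is tightened to between 0.35 and 0.85 rad and at rest, and the grip of the wrench on the green cap is within 20 mm of where it started (value of joint red_trip above 0.15 rad and value of joint red_bolt between 0.35 and 0.85 rad and velocity of joint red_bolt below 0.05 rad/s and velocity of joint red_trip below 0.1 rad/s and distance of green_grip from where it was at the start of the episode below 0.02 m); the robot touches nothing.
It fails at once if the red cap's bolt is over-tightened (turned beyond 0.85 rad) (value of joint red_bolt above 0.85 rad).
It fails at once if the wrench on the green cap is moved by more than 20 mm (distance of green_grip from where it was at the start of the episode above 0.02 m).
It also fails if it takes over 32 s, if anything falls off the work surface, if the arm or the gripper's body presses on something with over 40 N, if the wrist force passes 120 N, or if a joint passes its speed limit or range.

## Working session

There is one attempt and no reset: what is moved stays moved. The work goes in short steps, Python scripts to look and compute and a shell command to move; the robot and the scene stay as the last step left them, time stands still between calls to the robot, and variables do not carry over. Pictures are saved under pics/ and viewed, and the job is handed in when it is done.

```bash
mkdir -p pics; python3 - <<'E'
from rig import r, optics
import cv2, json
s=r.sense(); print(s)
for n in ["scene","top","wrist"]:
    cv2.imwrite(f"pics/{n}0.png",optics.capture(n)); c=optics.get_calibration(n); print(n,c)
E
```

```text
{'time_s': 0.0, 'joint_pos': array([-1.27592406e+00,  2.64748668e-01,  1.60536710e+00, -3.94842213e-05,
        1.27369821e+00, -3.68856562e-02]), 'dq': array([ 0.00067467, -0.00079671, -0.00089814, -0.00060956,  0.00048948,
       -0.00046413]), 'tau': array([ 1.67662500e-03, -5.02105379e+01, -3.56874740e+01,  7.28364615e-02,
        2.93158705e-02, -1.72904652e-04]), 'tcp_pos': array([ 0.21963987, -0.63751431,  0.23739476]), 'tool_rot': array([ 9.86272037e-01,  1.65124908e-01, -1.61584984e-04, -1.09900710e-03]), 'force': array([0.32296674, 0.16137226, 0.28194605]), 'ft_torque': array([ 0.04219274, -0.00315102,  0.03825833]), 'width': 0.08793090499752142}
scene {'camera_matrix': array([[456.90597949,   0.        , 316.97356635],
       [  0.        , 456.90597949, 239.32357261],
       [  0.        ,   0.        ,   1.        ]]), 'world_from_camera': array([[-0.48294725, -0.62451612,  0.61379277,  1.11138952],
       [ 0.87553572, -0.35569195,  0.32698692,  0.23174245],
       [ 0.01411255,  0.69531493,  0.71856662,  0.705817  ],
       [ 0.        ,  0.        ,  0.        ,  1.  
[... 200 characters left out ...]
camera': array([[ 0.02264993,  0.99292266, -0.1165829 ,  0.44407768],
       [-0.99930297,  0.02594678,  0.02683927, -0.04905815],
       [ 0.02967427,  0.11589373,  0.99281825,  1.16772575],
       [ 0.        ,  0.        ,  0.        ,  1.        ]])}
wrist {'camera_matrix': array([[356.11738959,   0.        , 321.24231923],
       [  0.        , 356.11738959, 239.82981444],
       [  0.        ,   0.        ,   1.        ]]), 'world_from_camera': array([[ 0.32563552,  0.91154433,  0.25109451,  0.28402801],
       [-0.94549293,  0.31454641,  0.08428334, -0.61502989],
       [-0.00215287, -0.26485373,  0.96428619,  0.38368876],
       [ 0.        ,  0.        ,  0.        ,  1.        ]])}
```

View pics/top0.png

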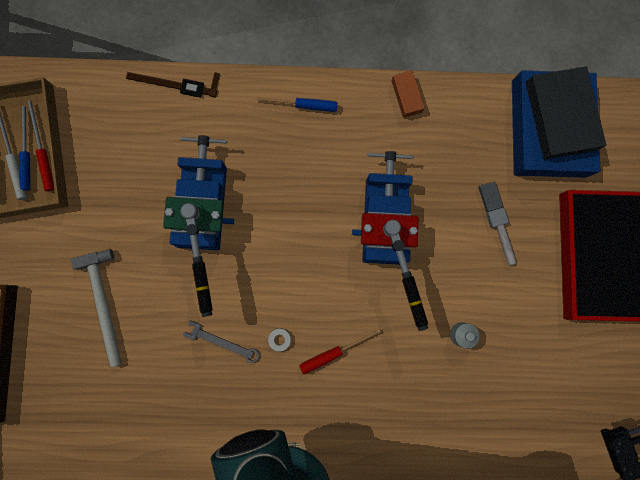

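View pics/scene0.png

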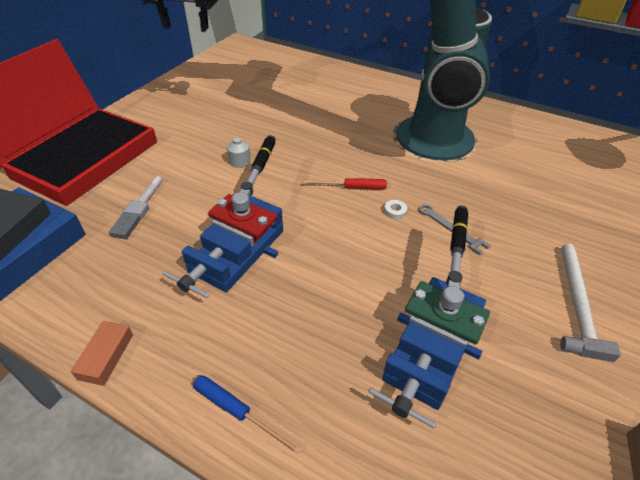

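View pics/wrist0.png

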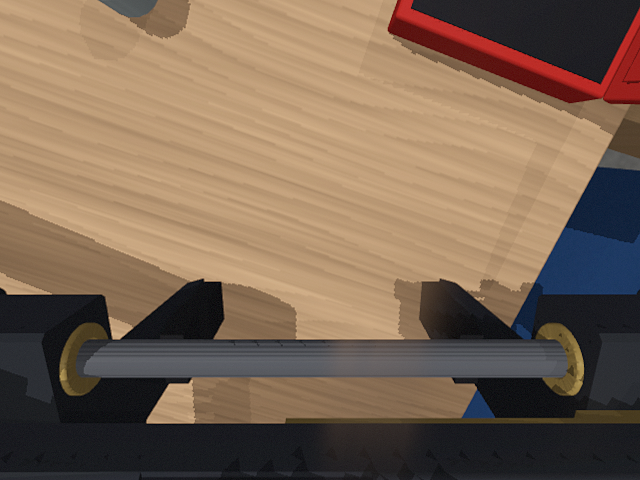

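The top view shows the red cap's head at about (393,229) and its band at about (412,294). The green head is at about (190,212) with its band at (203,289). I'll enlarge the red one.

```bash
python3 - <<'E'
import cv2
a=cv2.imread("pics/top0.png")[200:345,340:500]; cv2.imwrite("pics/c1.png",cv2.resize(a,None,fx=4,fy=4,interpolation=cv2.INTER_CUBIC))
a=cv2.imread("pics/scene0.png")[120:230,200:330]; cv2.imwrite("pics/c2.png",cv2.resize(a,None,fx=5,fy=5,interpolation=cv2.INTER_CUBIC))
E
```

```text
(no output)
```

View pics/c1.png

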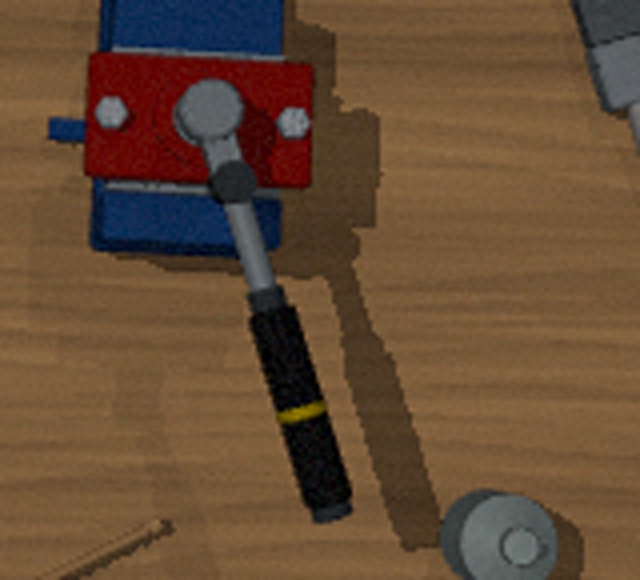

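View pics/c2.png

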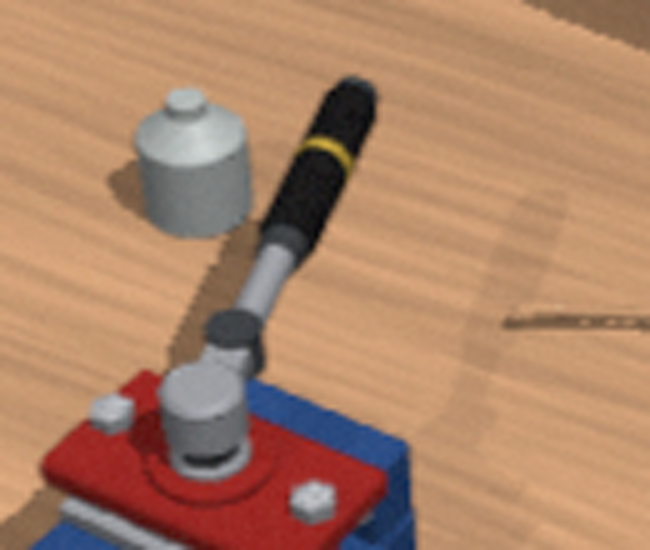

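In the crops, the head top is at top-camera pixel (392.5,227) and the band at (415.5,302.8). In the scene camera the head is at (240.8,197) and the band at (265.6,150.4).

```bash
cat > h.py <<'E'
from rig import r, optics
import numpy as np
from scipy.spatial.transform import Rotation as R
def ray(n,u,v,z):
    c=optics.get_calibration(n);K=c["camera_matrix"];T=c["world_from_camera"]
    d=np.linalg.solve(K,[u,v,1]);d=T[:3,:3]@(d*[1,-1,-1]);o=T[:3,3]
    return o+d*(z-o[2])/d[2]
def totool(target):
    s=r.sense();return R.from_quat(s["tool_rot"]).inv().apply(np.array(target)-s["tcp_pos"])
E
python3 - <<'E'
from h import *
np.set_printoptions(precision=4,suppress=True)
h=ray("top",392.5,227,.128);g=ray("top",415.5,302.8,.126);print(h,g,np.linalg.norm((h-g)[:2]))
h2=ray("scene",240.8,197,.128);g2=ray("scene",265.6,150.4,.124);print(h2,g2,np.linalg.norm((h2-g2)[:2]))
w=ray("top",465,335,.05);print(w, ray("top",347,350,.02))
print(ray("top",190,212,.128),ray("top",204,288,.126))
E
```

```text
[ 0.5882 -0.218   0.128 ] [ 0.4306 -0.2675  0.126 ] 0.16521398215580896
[ 0.5911 -0.2135  0.128 ] [ 0.4339 -0.2604  0.124 ] 0.16408595570775159
[ 0.3611 -0.3942  0.05  ] [ 0.32   -0.1343  0.02  ]
[0.6085 0.2079 0.128 ] [0.4511 0.1712 0.126 ]
```

```bash
python3 - <<'E'
from h import *
np.set_printoptions(precision=4,suppress=True)
h=np.array([.5895,-.216]);g=np.array([.432,-.264]);u=(h-g)/np.linalg.norm(h-g);n=np.array([u[1],-u[0]]);print(u,n,np.arctan2(u[1],u[0]))
s=r.sense();print(R.from_quat(s["tool_rot"]).as_matrix())
p=h-.165*u+n*.055;print(p,totool([*p,.237])/.6,totool([*p,.092])/.6)
E
```

```text
[0.9566 0.2915] [ 0.2915 -0.9566] 0.29581976853899744
[[ 0.9455  0.3257 -0.0005]
 [ 0.3257 -0.9455  0.0016]
 [ 0.0001 -0.0017 -1.    ]]
[ 0.4477 -0.3167] [ 0.5335 -0.382   0.0018] [ 0.5335 -0.3816  0.2435]
```

```bash
python3 -m crank '{"linear":[[0.08,-0.057,0],[0.16,-0.114,0],[0.24,-0.17,0],[0.32,-0.229,0],[0.4,-0.286,0],[0.48,-0.343,0],[0.533,-0.382,0],[0.533,-0.382,0.0],[0.533,-0.382,0]],"twist":[[0,0,0.07],[0,0,0.07],[0,0,0.07],[0,0,0.07],[0,0,0.07],[0,0,0.07],[0,0,0.07],[0,0,0.07],[0,0,0.07]]}' 0 20
python3 - <<'E'
from h import *
import cv2
np.set_printoptions(precision=4,suppress=True)
cv2.imwrite("pics/w1.png",optics.capture("wrist"));cv2.imwrite("pics/t1.png",optics.capture("top"))
s=r.sense();print(s["tcp_pos"],s["width"],s["force"],s["time_s"],totool([.4477,-.3167,.092])/.6)
E
```

```text
time_s: 1.05
tcp_pos: [0.4498, -0.313, 0.2385]
tool_rot: [0.989, 0.151, 0.001, -0.001]
force: [-0.8, -0.4, 0.4]
width: 0.0182
[ 0.4479 -0.3165  0.2385] 0.010126996637631185 [ 0.3087 -0.2515 -0.04  ] 1.15 [-0.0002  0.0003  0.2442]
```

View pics/w1.png

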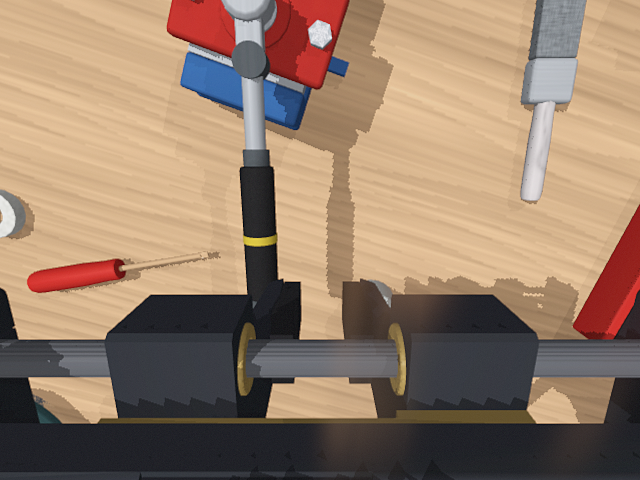

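The wrist view, taken with the fingers still closing, shows the red wrench straight ahead and nearly parallel to tool x. The band is at (260,240), left of the fingers, and the space under the fingers is free.

```bash
python3 - <<'E'
from h import *
print(ray("wrist",260.5,240.5,.127), ray("wrist",257,170,.122), r.sense()["width"])
E
python3 -m crank '{"linear":[[0,0,0.06],[0,0,0.12],[0,0,0.18],[0,0,0.244],[0,0,0.244],[0,0,0.244]],"twist":[[0,0,0],[0,0,0],[0,0,0],[0,0,0],[0,0,0],[0,0,0]]}' 0 20
python3 - <<'E'
from h import *
import cv2
cv2.imwrite("pics/w2.png",optics.capture("wrist"));cv2.imwrite("pics/s2.png",optics.capture("scene")[80:320,130:450])
E
```

```text
[ 0.43111973 -0.27309703  0.127     ] [ 0.48019706 -0.25687472  0.122     ] 0.010126996637631185
time_s: 1.75
tcp_pos: [0.4464, -0.3181, 0.092]
tool_rot: [0.989, 0.147, -0.001, -0.001]
force: [0.5, -0.3, 0.4]
width: 0.0009
```

View pics/w2.png

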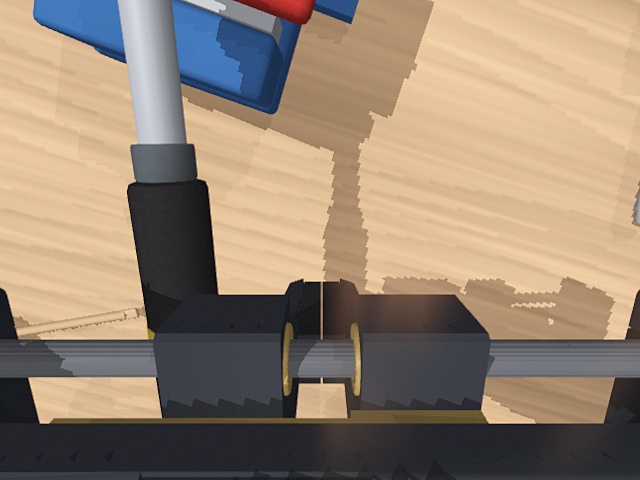

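View pics/s2.png

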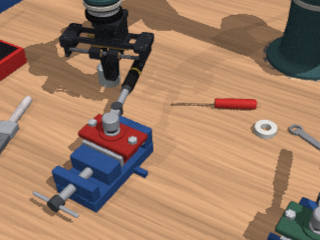

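The closed fingers sit beside the handle on its -y side, at about the band and at the right height. I'll approach slowly.

```bash
python3 -m crank '{"linear":[[0,-0.007,0],[0,-0.014,0],[0,-0.021,0],[0,-0.025,0],[0,-0.025,0]],"twist":[[0,0,0],[0,0,0],[0,0,0],[0,0,0],[0,0,0]]}'
python3 -m crank '{"linear":[[0,-0.004,0],[0,-0.008,0],[0,-0.012,0]],"twist":[[0,0,0],[0,0,0],[0,0,0]]}'
```

```text
time_s: 2.35
tcp_pos: [0.4431, -0.3024, 0.0926]
tool_rot: [0.989, 0.148, 0.0, 0.0]
force: [0.2, 0.5, -0.9]
width: 0.0008
time_s: 2.65
tcp_pos: [0.441, -0.2959, 0.0922]
tool_rot: [0.989, 0.148, -0.0, -0.0]
force: [0.1, 0.4, -0.0]
width: 0.0004
```

```bash
python3 -m crank '{"linear":[[-0.001,-0.0055,0],[-0.002,-0.011,0],[-0.003,-0.0165,0]],"twist":[[0,0,0.04],[0,0,0.08],[0,0,0.12]]}'
```

```text
time_s: 2.95
tcp_pos: [0.4373, -0.2885, 0.0927]
tool_rot: [0.993, 0.117, 0.001, 0.002]
force: [1.9, -5.7, -3.3]
width: 0.0004
```

```bash
python3 -m crank '{"linear":[[-0.001,-0.0055,0],[-0.002,-0.011,0],[-0.003,-0.0165,0]],"twist":[[0,0,0.04],[0,0,0.08],[0,0,0.12]]}'; python3 - <<'E'
from h import *
import cv2
cv2.imwrite("pics/t3.png",cv2.resize(optics.capture("top")[200:345,340:500],None,fx=4,fy=4))
cv2.imwrite("pics/w3.png",optics.capture("wrist"))
E
```

```text
time_s: 3.25
tcp_pos: [0.4333, -0.2794, 0.0927]
tool_rot: [0.996, 0.088, 0.001, 0.002]
force: [2.5, -5.3, -3.2]
width: 0.0005
```

View pics/t3.png

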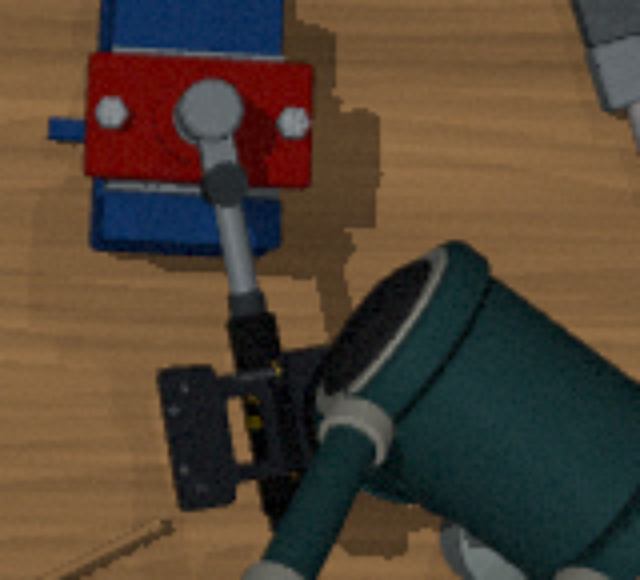

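View pics/w3.png

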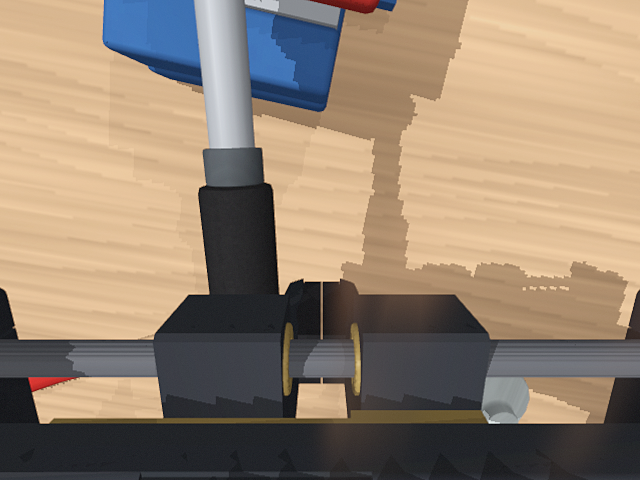

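The finger is touching the handle at the band. The wrench is still straight and its bolt is turning. I'll continue in 10 mm steps, reading the force after each.

```bash
python3 -m crank '{"linear":[[-0.001,-0.0055,0],[-0.002,-0.011,0],[-0.003,-0.0165,0]],"twist":[[0,0,0.04],[0,0,0.08],[0,0,0.12]]}'
```

```text
time_s: 3.65
tcp_pos: [0.4299, -0.27, 0.0928]
tool_rot: [0.998, 0.058, 0.001, 0.002]
force: [3.2, -5.5, -3.6]
width: 0.0006
```

```bash
python3 -c "
from h import *
import cv2
cv2.imwrite('pics/w4.png',optics.capture('wrist'));s=r.sense();print(s['force'],s['tcp_pos'])"
```

```text
[ 2.48937217 -4.89794912 -2.07924339] [ 0.42975421 -0.2695145   0.09274606]
```

View pics/w4.png

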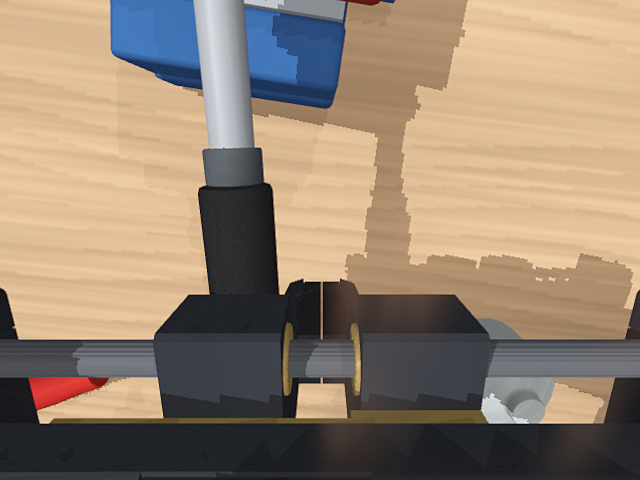

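The handle keeps the same place in the wrist image, against the finger, so there has been no click yet.

```bash
python3 -m crank '{"linear":[[-0.001,-0.0055,0],[-0.002,-0.011,0],[-0.003,-0.0165,0]],"twist":[[0,0,0.04],[0,0,0.08],[0,0,0.12]]}'
```

```text
time_s: 4.0
tcp_pos: [0.4271, -0.2605, 0.0929]
tool_rot: [1.0, 0.028, 0.001, 0.002]
force: [1.6, -6.0, -2.5]
width: 0.0004
```

```bash
python3 -m crank '{"linear":[[-0.001,-0.0055,0],[-0.002,-0.011,0],[-0.003,-0.0165,0]],"twist":[[0,0,0.04],[0,0,0.08],[0,0,0.12]]}'
```

```text
time_s: 4.3
tcp_pos: [0.4248, -0.2508, 0.0929]
tool_rot: [1.0, -0.002, 0.002, 0.002]
force: [3.6, -6.5, -3.0]
width: 0.0006
```

```bash
python3 -m crank '{"linear":[[-0.001,-0.0055,0],[-0.002,-0.011,0],[-0.003,-0.0165,0]],"twist":[[0,0,0.04],[0,0,0.08],[0,0,0.12]]}'
```

```text
time_s: 4.6
tcp_pos: [0.4231, -0.241, 0.093]
tool_rot: [0.999, -0.032, 0.002, 0.002]
force: [3.0, -7.4, -3.0]
width: 0.0003
```

```bash
python3 -m crank '{"linear":[[-0.001,-0.0055,0],[-0.002,-0.011,0]],"twist":[[0,0,0.04],[0,0,0.08]]}'
```

```text
time_s: 4.8
tcp_pos: [0.4223, -0.2344, 0.093]
tool_rot: [0.999, -0.052, 0.002, 0.002]
force: [2.4, -7.2, -2.7]
width: 0.0005
```

```bash
python3 -m crank '{"linear":[[-0.001,-0.0055,0],[-0.002,-0.011,0]],"twist":[[0,0,0.04],[0,0,0.08]]}'
```

```text
time_s: 5.0
tcp_pos: [0.4216, -0.2275, 0.0929]
tool_rot: [0.997, -0.072, 0.001, 0.002]
force: [1.6, -4.9, -2.2]
width: 0.0004
```

The force dropped a little, so I'll check for a click.

```bash
python3 -c "
from h import *
import cv2
cv2.imwrite('pics/w5.png',optics.capture('wrist'));s=r.sense();print(s['force'],s['tcp_pos'])"
```

```text
[ 1.58292096 -3.41428886 -0.16010773] [ 0.42129039 -0.22661854  0.09279329]
```

View pics/w5.png

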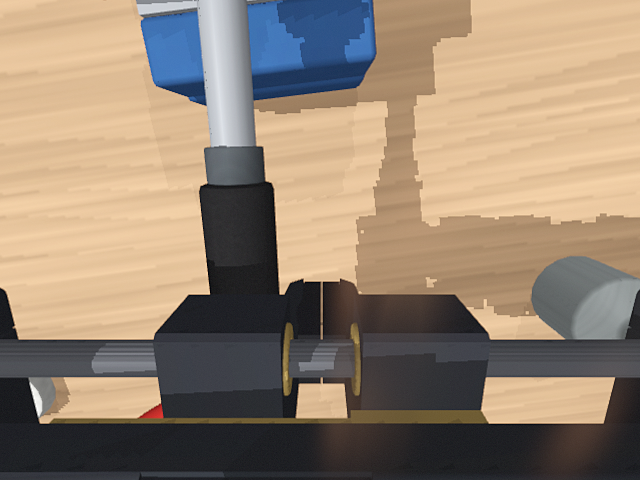

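The handle is still against the finger, but its angle has shifted slightly. I'll check the neck from above.

```bash
python3 -c "
from h import *
import cv2
cv2.imwrite('pics/t5.png',cv2.resize(optics.capture('top')[200:345,340:500],None,fx=4,fy=4));s=r.sense();print(s['force'],s['tcp_pos'])"
```

```text
[ 1.45362226 -2.3320803  -0.01452537] [ 0.42127775 -0.22651806  0.09285024]
```

View pics/t5.png

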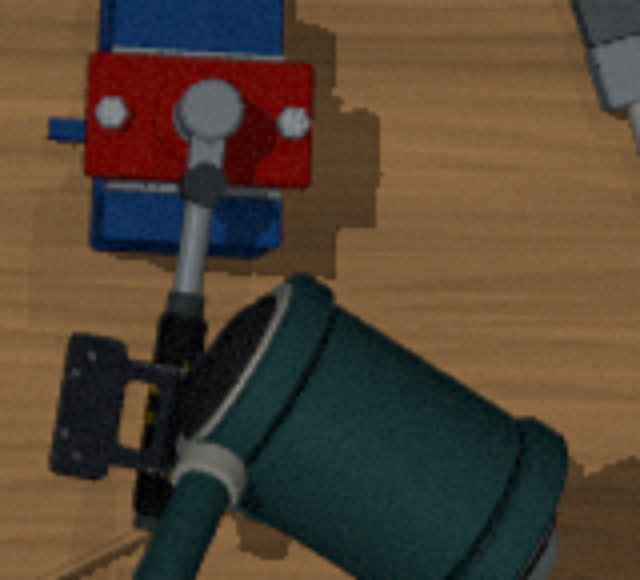

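The neck has turned about 24° (0.41 rad). The handle is perhaps 2° kinked, so the break-over may be starting. I'll continue in smaller steps.

```bash
python3 -m crank '{"linear":[[-0.001,-0.0055,0]],"twist":[[0,0,0.04]]}'
```

```text
time_s: 5.2
tcp_pos: [0.4209, -0.2231, 0.0928]
tool_rot: [0.997, -0.082, 0.001, 0.001]
force: [2.2, -2.8, 0.8]
width: 0.0006
```

```bash
python3 -m crank '{"linear":[[-0.001,-0.0055,0]],"twist":[[0,0,0.04]]}';python3 -c "
from h import *
import cv2
cv2.imwrite('pics/w6.png',optics.capture('wrist'));cv2.imwrite('pics/t6.png',cv2.resize(optics.capture('top')[200:345,340:500],None,fx=4,fy=4));s=r.sense();print(s['force'],s['tcp_pos'])"
```

```text
time_s: 5.3
tcp_pos: [0.42, -0.2186, 0.0923]
tool_rot: [0.996, -0.093, -0.0, -0.001]
force: [0.1, 0.4, 0.3]
width: 0.0005
[ 0.19571112  0.22226839 -0.2622212 ] [ 0.41940573 -0.21784787  0.09178675]
```

View pics/w6.png

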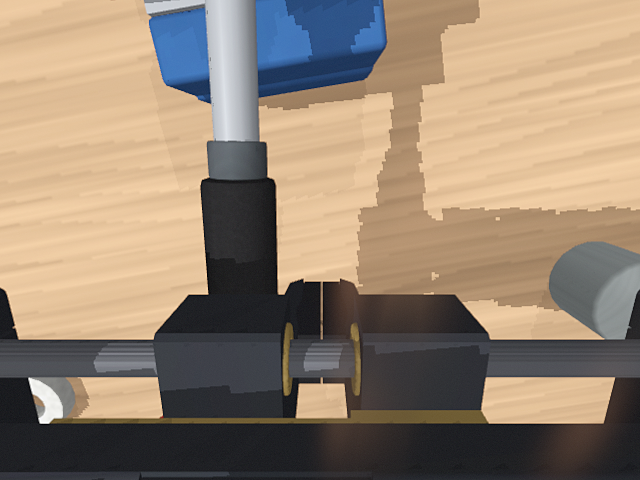

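View pics/t6.png

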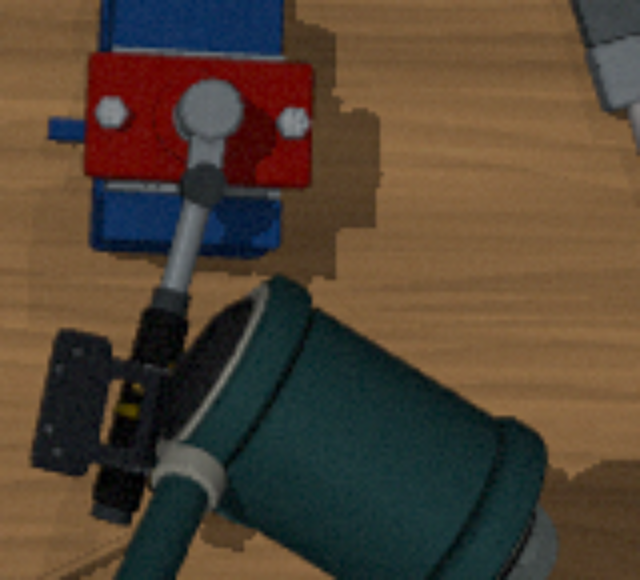

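The force has gone to zero. The neck hasn't moved and the handle is swinging away, so this is the click. I'll stop pushing and look again.

```bash
python3 -c "
from h import *
import cv2
for i in range(3): w=optics.capture('wrist')
cv2.imwrite('pics/w7.png',w);cv2.imwrite('pics/t7.png',cv2.resize(optics.capture('top')[200:345,340:500],None,fx=4,fy=4));s=r.sense();print(s['force'],s['tcp_pos'],s['time_s'])"
```

```text
[0.40402008 0.5119498  0.13194519] [ 0.41992355 -0.21864185  0.09199178] 5.6
```

View pics/w7.png

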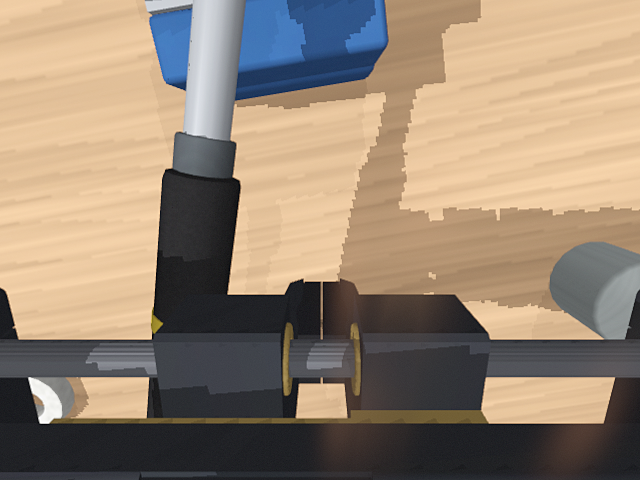

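View pics/t7.png

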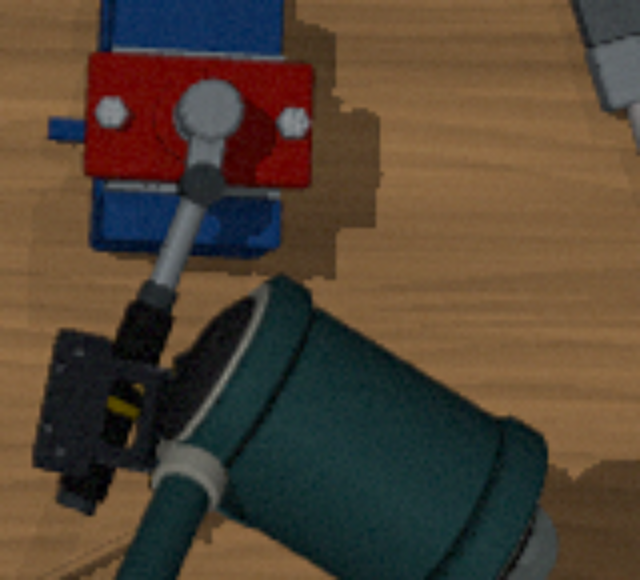

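The handle has snapped clear of the finger. It stands about 24° from the vertical in the image against about 5° at the neck, so it is kinked by roughly 0.26–0.3 rad. I'll back off and then lift.

```bash
python3 -m crank '{"linear":[[0,0.03,0],[0,0.06,0],[0,0.06,0],[0,0.06,-0.06],[0,0.06,-0.14],[0,0.06,-0.22],[0,0.12,-0.26],[0,0.2,-0.26],[0,0.28,-0.26],[0,0.28,-0.26],[0,0.28,-0.26]],"twist":[[0,0,0],[0,0,0],[0,0,0],[0,0,0],[0,0,0],[0,0,0],[0,0,0],[0,0,0],[0,0,0],[0,0,0],[0,0,0]]}'
python3 -c "
from h import *
import cv2
t=optics.capture('top');cv2.imwrite('pics/t8.png',t);cv2.imwrite('pics/t8c.png',cv2.resize(t[200:345,340:500],None,fx=4,fy=4,interpolation=cv2.INTER_CUBIC));s=r.sense();print(s['force'],s['tcp_pos'],s['time_s'])"
```

```text
time_s: 6.7
tcp_pos: [0.3893, -0.3843, 0.2477]
tool_rot: [0.996, -0.093, -0.0, -0.001]
force: [-0.1, 0.9, -0.7]
width: 0.0005
[-0.47655848  0.00110776  0.58921634] [ 0.38949985 -0.38339926  0.24760234] 6.75
```

View pics/t8.png

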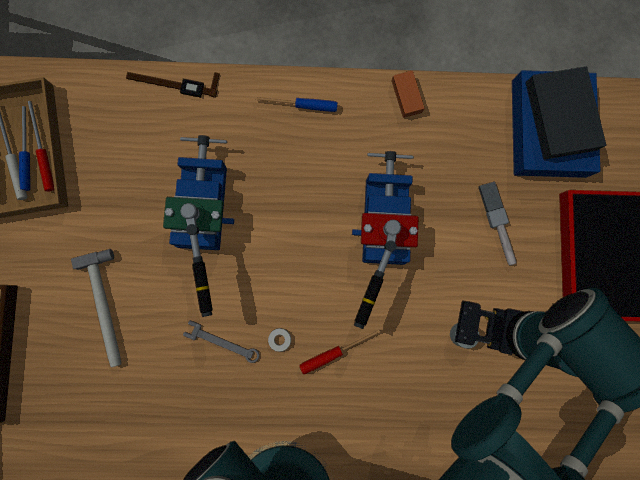

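View pics/t8c.png

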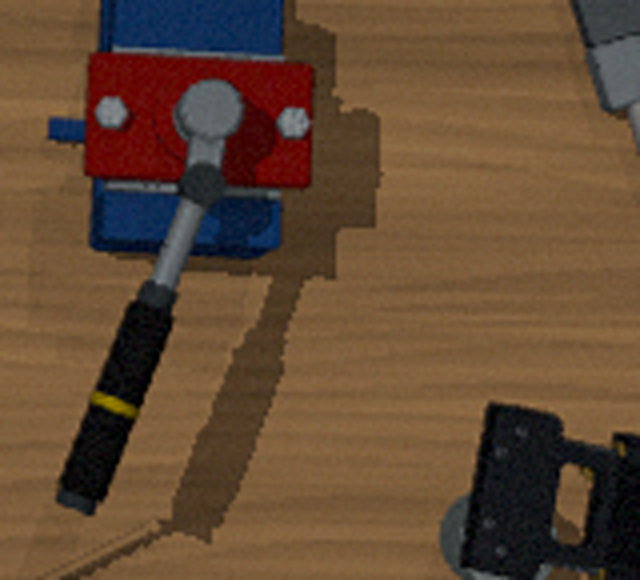

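The robot is clear and the red handle stays kinked. The neck is at crop pixel (203,186) and the band at (114,405), and the green wrench is where it was. I'll check the angles in numbers.

```bash
python3 -c "
from h import *
import cv2
f=lambda u,v,z:ray('top',340+u/4,200+v/4,z)[:2]
H=f(210,108,.128)
a=lambda p,q:np.arctan2(*(q-p)[::-1])
n0=f(235,182,.128);g0=f(302,411,.127);n1=f(203,186,.128);g1=f(114,405,.127)
w=lambda x:(x+np.pi)%(2*np.pi)-np.pi
print('bolt turn neck',w(a(H,n0)-a(H,n1)),'arc est from initial handle',w(a(H,g0)-a(H,n1)))
print('trip',w(a(H,g0)-a(n1,g1))-w(a(H,g0)-a(H,n1)),'handle turn',w(a(n0,g0)-a(n1,g1)))
A=cv2.imread('pics/top0.png')[150:330,150:240];B=cv2.imread('pics/t8.png')[150:330,150:240]
print('green diff',cv2.absdiff(A,B).max(), cv2.absdiff(A,B).mean())
"
```

```text
bolt turn neck 0.4153134207077436 arc est from initial handle 0.3852529223319392
trip 0.29315178471542946 handle turn 0.668416177611161
green diff 37 4.022181069958847
```

```bash
python3 -c "
from rig import r
print(r.sense()['dq'].round(3)); print(r.hand_in())"
```

```text
[ 0.021 -0.013  0.015 -0.001 -0.    -0.005]
the job is handed in; nothing more can be done
None
```

I pushed the red cap's wrench clockwise at the yellow band with the closed fingers, in steps of 3 to 10 mm, until it clicked. I then stopped, backed off, lifted clear and handed in at about 6.8 s.

- **Click:** the push force rose to about 7–8 N and then fell to zero. The handle snapped clear of the finger by itself.
- **Break-over:** the trip joint measures about 0.26–0.29 rad in the top view, and the handle was still kinked after I backed off. The limit is 0.15 rad.
- **Bolt:** it turned about 0.39–0.42 rad. Adding the unknown start of 0 to 0.25 rad puts it at roughly 0.39–0.67 rad, inside the 0.35–0.85 window. I could not read the start angle, so the exact final value is not known.
- **Green wrench:** in the before and after top views it looks unmoved. A pixel comparison of that area averaged 4 levels of difference, with a maximum of 37 that I put down to image noise.
- **Robot:** it touches nothing. The last force reading was below 1 N, which is the noise level.

The head and band positions from the top and scene cameras differed by about 5–8 mm, so I used values in between. Early in the break-over the force dipped while the handle was only about 2° kinked, so I pushed two more 3 mm steps until it snapped fully.

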